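Lock the lift-out key into the bottle warmer's lid

TASK

Take the T-shaped key out of its stand, pass its cross-bar through the slot in the bottle warmer's lid, push it down gently against the spring and turn it a quarter turn, then let go so that it springs up and stays locked upright in the lid. The lid sits loosely and may have slid to one side, so feel for the slot and never push or pull hard (stay under about 30 N); leave the other things on the shelf where they are.

Things in the scene. Friction and masses are not known exactly. Their poses are not given: they have to be found in the camera images.
- key: T-key, 66 mm tall, about 90 g, starts upright in its stand. Origin: centre of the underside of the steel T-head; z runs up the key, x along the T-head. T-head 34 (x) x 9 (y) x 8 mm (z 0 to 8), round stem 9 mm across (z 8 to 36), grey plastic wing grip above. Alike after a half turn about z.
- grip (a point): where to pinch the key: 53 mm above its origin, in the wing grip, which is 44 (key x) x 14 (key y) x 30 mm (36 to 66 mm above the origin), parallel to the T-head; pinch across the 14 mm.
- stand: low grey block 70 (x) x 50 (y) x 24 mm fixed on the shelf, origin at the centre of its underside, with an oblong well 39 x 13 mm, floor 6 mm above the shelf, in which the key's T-head stands (18 mm deep); lift the key straight up.
- warmer: grey plastic bottle warmer fixed on the shelf, box 170 (x) x 150 (y) mm, rim 108 mm high, knob on its -x face; origin at the centre of its underside, z up. A flat white lid 150 (x) x 100 (y) x 6 mm lies in the rim, its top face 112 mm above the shelf, with a slot through its middle, 40 mm long along the warmer's x and 12.5 mm wide.
- slot (a point): where the middle of the slot's mouth would be, were the lid centred: 112 mm above the shelf at the warmer's centre, axes as the warmer's. The lid has play along the warmer's y: slot and all it has below sit anywhere from -16 to +16 mm off this point along y (not measured, differs each time), held there by stiff friction (40 N).
- spring (a point): warmer's centre, 106 mm above the shelf, level of the lid's underside. There, below the slot, lies a sprung steel pan that pushes up with 4 N at rest and 0.45 N more per mm pressed down, travel 20 mm, then a hard stop. A key in the slot and not pressed rests on it with its origin at this height; at the hard stop its origin is 20 mm lower.
- turn_level (a point): warmer's centre, 94 mm above the shelf: with the key's origin below this height the T-head has passed the four 4 mm high ribs under the lid and can be turned, either way. Between the ribs a cross groove 13.5 mm wide runs along the warmer's y, under the slot's middle.
- locked (a point): warmer's centre, 98 mm above the shelf: height of the key's origin once it is turned 90 degrees (T-head along the warmer's y), let up and has sprung into the cross groove, locked.
- bottle_a: empty glass baby bottle, 56 mm wide, 154 mm tall, standing; origin at the centre of its underside, z up. A bystander: leave it alone.
- bottle_b: a second, equal glass baby bottle, standing; origin at the centre of its underside, z up. A bystander: leave it alone.
- teat_case: blue silicone teat case, 92 x 72 x 42 mm; origin at the centre of its underside, z up. A bystander: leave it alone.
- funnel: stainless steel funnel standing mouth down, 90 mm wide, 90 mm tall; origin at the centre of its underside, z up. A bystander: leave it alone.
- dispenser: clear plastic formula dispenser with white twist cap, 76 mm wide, 109 mm tall; origin at the centre of its underside, z up. A bystander: leave it alone.
- spoon: small spoon lying flat, 130 mm long; origin at the centre of its underside, z up. A bystander: leave it alone.
- mug: white mug, 76 mm wide, 85 mm tall; origin at the centre of its underside, z up. A bystander: leave it alone.
Mind the look-alikes: they are no part of the job. Leave any blue look-alike of the warmer alone.

How it is judged:
By the outcome, as a careful person would: the job done as asked, in the order asked, and still so for the second after the job is handed in, with the robot touching nothing.
It also fails if it takes over 58 s, if anything falls off the work surface, if the arm or the gripper's body presses on something with over 40 N, if the wrist force passes 120 N, or if a joint passes its speed limit or range.

ROBOT

A 6-joint arm with a two-finger parallel gripper is mounted at the origin on the work surface. World frame = base frame: x ahead of the robot, y to its left, z up, the work surface at z = 0. Lengths are in m, angles in rad, forces in N, time in s.
With the tool pointing down it reaches from about 0.3 to 0.75 m from the base axis. Payload 8.5 kg.
Tool frame: the origin (TCP) lies midway between the tips of the shut fingers; the grasp point (between the pads) lies 19 mm behind it (env.grip_point_offset is the distance from the TCP to the grasp point, in m); z points along the fingers, y is the direction in which the jaws open and shut (so a half turn about z gives the same grasp; the last joint's range is limited). The gripper opens to 88 mm and grips with 3 to 60 N. Pads are 18 mm wide; open, the fingers measure 123 mm over their backs; the gripper's body (75 mm by 187 mm) begins 45 mm behind the grasp point.
Start: joints at [1.057, 0.381, 1.297, -0, 1.464, -0.215], TCP at [0.162, 0.526, 0.239] pointing down, gripper open.
Joint ranges: [-3.11, 3.11], [-0.89, 2.33], [0.22, 2.48], [-1.42, 4.56], [0.17, 2.85], [-2.88, 2.88]. Speed limits (rad/s): [2.39, 2.39, 3.14, 3.14, 3.14, 3.14].

INTERFACE

Orientations are given as a unit quaternion [x, y, z, w].
In Python, from plant import env, let_go, grab, inverse_kinematics, imaging, finder gives the robot as it stands. The module is installed in compiled form; this text tells all that it offers. Calls block until the motion is done:
- env.move_pose(position, orientation): joint-space move of the TCP to a pose.
- env.servo_line(position, rot=None, v=0.15, max_force=None): straight line of the TCP; rot=None keeps the orientation; v is the mean speed in m/s. With max_force (N) it stops when the force on the tool has changed by that much, and returns True; else False.
- env.move_joints(angles): joint-space move.
- let_go() and grab(effort=None): open the fingers fully, or close them until they stop; effort is the grip in N (None keeps the last).
- env.sleep(seconds).
- inverse_kinematics(position, orientation): joint angles nearest the present ones, or None.
- imaging.get_image(name): name is "scene" or "top"; returns (picture, depth): 384x512x3 uint8, red, green, blue; 384x512 float32, m along the optical axis (not along the pixel's ray), 0 where there is no reading.
- imaging.camera_info(name): a dict with "camera_matrix" (3x3 intrinsics, pixels), "camera_from_world" (4x4, takes a point from world to camera coordinates). Camera axes: x right, y up, looking along -z (the intrinsics and any distortion apply to the point x, -y, -z); pixel columns grow to the right and rows downward; lengths in m; the calibration is good to about 2 mm. A picture is of the moment at which its call begins. camera_info takes no time and is no camera call.
A pose or a line that the arm cannot do raises env.IKError and nothing moves.
- env.finish_job(): hands the job in, once; it reports no verdict.
Trained networks look in the newest picture that a camera, given by its name, has taken for a name from the list of things; names that differ only in an ending like _2 or _b are one class to them, and where a whole thing is asked for, a point or a joint stands for the part that bears it (a point fixed in the world has none). Each returns a list of dicts, best first, with "p" (0 to 1); they miss things now and then, are a little off and sometimes report something else, mostly with a low value. They report only what shows in the picture. A call takes as long as a camera call. They do not tell look-alikes from the thing itself.
- finder.trace(label, camera): "region" (384x512 bool, what is visible of it) and "uv" ([column, row] in pixels, amid what is visible of it).
Readings, each from a call of its own:
- env.current_t(): time.
- env.current_joint_positions(): joint angles.
- env.current_dq(): joint speeds.
- env.current_joint_efforts(): joint torques, N m.
- env.current_tool_pos(): TCP position.
- env.current_tcp_rot(): TCP orientation.
- env.current_force(): force on the tool from outside, world axes, zero at the start.
- env.current_wrist_torque(): the same for the moment, N m.
- env.current_opening(): finger opening in m.
Only numpy, scipy, OpenCV 4.12 (cv2) and the standard library are available. Lean on these libraries where they do the work, as an engineer would, in place of code of your own. Each camera call takes 0.05 s, during which the arm holds its last target.

## Working session

There is one attempt and no reset: what is moved stays moved. The work goes in short steps, each a Python script; the robot and the scene stay as the last script left them, time stands still between calls to the robot, and variables do not carry over. Pictures are saved under pics/ and viewed, and the job is handed in when it is done.

```bash
mkdir -p pics; cat > h.py <<'E'
import numpy as np, cv2
from plant import env, let_go, grab, inverse_kinematics, imaging, finder
def cam(n):
    i=imaging.camera_info(n); return np.array(i["camera_matrix"]),np.array(i["camera_from_world"])
def unproj(n,uv,d):
    K,T=cam(n); uv=np.atleast_2d(uv).astype(float); d=np.atleast_1d(d)
    x=(uv[:,0]-K[0,2])/K[0,0]*d; y=(uv[:,1]-K[1,2])/K[1,1]*d
    P=np.stack([x,-y,-d,np.ones_like(d)],1); return (np.linalg.inv(T)@P.T).T[:,:3]
def proj(n,P):
    K,T=cam(n); P=np.atleast_2d(P); c=(T@np.c_[P,np.ones(len(P))].T).T
    return np.stack([K[0,0]*c[:,0]/-c[:,2]+K[0,2],K[1,1]*-c[:,1]/-c[:,2]+K[1,2]],1)
def cloud(n,d):
    v,u=np.mgrid[0:384,0:512]; return unproj(n,np.stack([u.ravel(),v.ravel()],1),d.ravel()).reshape(384,512,3)
E
python3 - <<'E'
from h import *
for n in("scene","top"):
    p,d=imaging.get_image(n); cv2.imwrite(f"pics/{n}0.png",cv2.resize(p[...,::-1],(800,600)));np.savez(f"{n}0.npz",p=p,d=d)
    i=imaging.camera_info(n); print({k:(np.round(v,3).tolist() if hasattr(v,'shape') or isinstance(v,list) else v) for k,v in i.items()})
    print("cam pos",np.linalg.inv(cam(n)[1])[:3,3])
    for l in("key","stand","warmer"):
        for r in finder.trace(l,n): print(n,l,round(r["p"],2),np.round(r["uv"]),r["region"].sum())
print(env.current_t(),env.current_tcp_rot())
E
```

```text
{'camera_matrix': [[349.416, 0.0, 255.367], [0.0, 349.416, 190.267], [0.0, 0.0, 1.0]], 'camera_from_world': [[-0.716, 0.698, -0.001, 0.348], [-0.429, -0.44, 0.789, 0.168], [0.55, 0.566, 0.614, -1.339], [0.0, 0.0, 0.0, 1.0]]}
cam pos [1.05748058 0.5891688  0.690668  ]
scene key 0.4 [195. 150.] 117
scene stand 0.61 [196. 162.] 261
scene stand 0.48 [383. 252.] 1530
scene warmer 0.88 [236. 212.] 4571
scene warmer 0.69 [253. 137.] 2371
scene warmer 0.47 [194. 153.] 125
{'camera_matrix': [[405.588, 0.0, 259.349], [0.0, 405.588, 190.361], [0.0, 0.0, 1.0]], 'camera_from_world': [[-0.064, -0.998, 0.003, 0.083], [0.973, -0.061, 0.224, -0.571], [-0.223, 0.017, 0.975, -0.947], [0.0, 0.0, 0.0, 1.0]]}
cam pos [0.34948202 0.06460259 1.04989529]
top key 0.61 [400. 217.] 158
top key 0.57 [143. 142.] 744
top stand 0.8 [393. 220.] 409
top stand 0.44 [328. 150.] 422
top warmer 0.97 [262. 182.] 4663
top warmer 0.63 [389. 303.] 6063
top warmer 0.21 [305. 113.] 656
top warmer 0.17 [402. 219.] 176
top warmer 0.15 [328. 148.] 400
0.4 [ 1.48843514e-01  9.88860755e-01 -1.04959798e-04 -6.07077407e-05]
```

View pics/scene0.png

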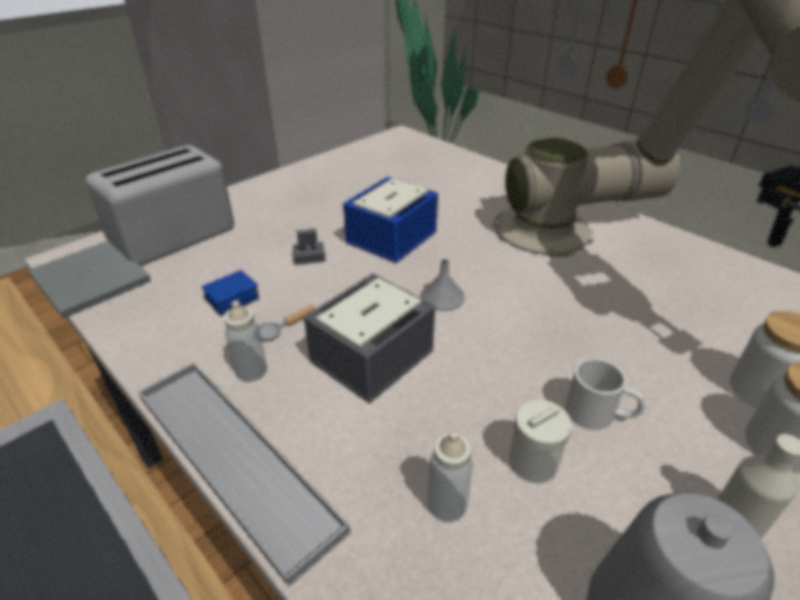

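View pics/top0.png

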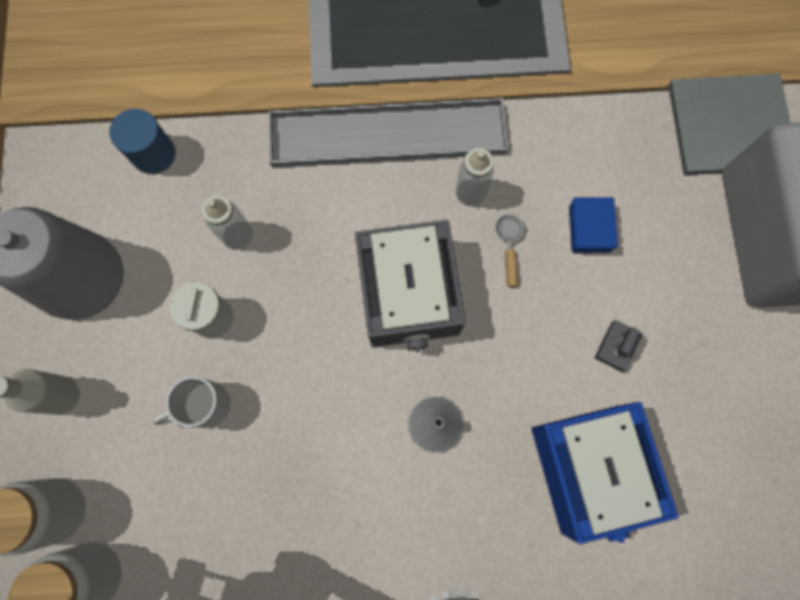

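The grey warmer, at about (410,283) in the top view, is the one meant. The blue box at (605,475) is the look-alike. The key in its stand is at about (625,343); the bar at (195,303) is only the dispenser's cap. I'll confirm with crops and measure.

```bash
python3 - <<'E'
from h import *
z=np.load("top0.npz");p,d=z["p"],z["d"]
c=np.hstack([cv2.resize(p[135:230,220:305,::-1],None,fx=4.4,fy=4.4,interpolation=cv2.INTER_CUBIC),cv2.resize(p[195:245,370:420,::-1],(418,418),interpolation=cv2.INTER_CUBIC)]) if 0 else None
a=cv2.resize(p[130:230,220:310,::-1],(396,440),interpolation=cv2.INTER_CUBIC);b=cv2.resize(p[195:245,375:420,::-1],(396,440),interpolation=cv2.INTER_CUBIC)
cv2.imwrite("pics/crop0.png",np.hstack([a,b]))
s=np.load("scene0.npz");ps,ds=s["p"],s["d"]
cv2.imwrite("pics/crop1.png",np.hstack([cv2.resize(ps[170:255,190:285,::-1],(446,400),interpolation=cv2.INTER_CUBIC),cv2.resize(ps[140:175,180:215,::-1],(350,400),interpolation=cv2.INTER_CUBIC)]))
W=cloud("top",d)
# lid
m=(abs(W[...,2]-.112)<.006)&(p.min(2)>130); m[:, :225]=0;m[:,310:]=0;m[230:]=0;m[:120]=0
m=cv2.morphologyEx(m.astype(np.uint8),cv2.MORPH_OPEN,np.ones((3,3)))
print("lid z",np.median(W[m>0][:,2]),m.sum())
v,u=np.nonzero(m)
# project onto plane z=.112
def onplane(n,uv,z):
    K,T=cam(n);C=np.linalg.inv(T)[:3,3];P=unproj(n,uv,np.ones(len(uv)));r=P-C;return C+r*((z-C[2])/r[:,2])[:,None]
L=onplane("top",np.stack([u,v],1),.112)
print("lid rect",cv2.minAreaRect((L[:,:2]*1000).astype(np.float32)))
g=p.mean(2)
sub=np.zeros_like(g,bool);sub[160:195,250:275]=1
w=np.clip(150-g,0,60)*sub;v,u=np.nonzero(w);ww=w[v,u]
S=onplane("top",np.stack([u,v],1),.112)[:,:2];c=(S*ww[:,None]).sum(0)/ww.sum();C=np.cov((S-c).T,aweights=ww);e=np.linalg.eigh(C);print("slot",c,e,g[165:190,252:272:1].min(),ww.sum())
# warmer rim
m=(W[...,2]>.09)&(W[...,2]<.125);m[:,:220]=0;m[:,315:]=0;m[240:]=0;m[:130]=0
v,u=np.nonzero(m);print("warmer top rect",cv2.minAreaRect((W[m][:,:2]*1000).astype(np.float32)))
# key/stand
R=W[195:245,375:420];q=R.reshape(-1,3)
for lo,hi in((.012,.035),(.055,.085)):
    k=(q[:,2]>lo)&(q[:,2]<hi);print(lo,k.sum(),q[k].mean(0),cv2.minAreaRect((q[k][:,:2]*1000).astype(np.float32)))
np.set_printoptions(linewidth=250,precision=0,suppress=True)
print((R[...,2]*1000)[8:42,4:40].astype(int))
E
```

```text
lid z 0.11203760700574328 2391
lid rect ((598.241943359375, 39.93950271606445), (150.23556518554688, 99.78282165527344), 4.48828649520874)
slot [0.59807196 0.04013473] EighResult(eigenvalues=array([1.12097117e-05, 1.22637520e-04]), eigenvectors=array([[ 0.06994417, -0.99755091],
       [-0.99755091, -0.06994417]])) 51.333333333333336 4377.666666666666
warmer top rect ((597.7420043945312, 40.05219650268555), (171.0669403076172, 149.9748077392578), 4.343387603759766)
0.012 428 [ 0.48115223 -0.29365693  0.0225725 ] ((483.2190246582031, -299.2699279785156), (51.34820556640625, 71.6398696899414), 58.64858627319336)
0.055 129 [ 0.48230696 -0.29706312  0.06886989] ((482.510498046875, -298.64569091796875), (14.797593116760254, 43.99746322631836), 57.41471481323242)
[[-5 -1  0 ... -1  1  2]
 [ 0 -1  2 ... -2  0 -1]
 [ 1  2 -3 ...  1  1  4]
 ...
 [ 0  0 -2 ... -2  1  3]
 [ 2  0  0 ...  0  1 -1]
 [-1  0  0 ...  1  0  2]]
```

```bash
sleep 1
```

```text
(no output)
```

View pics/crop0.png

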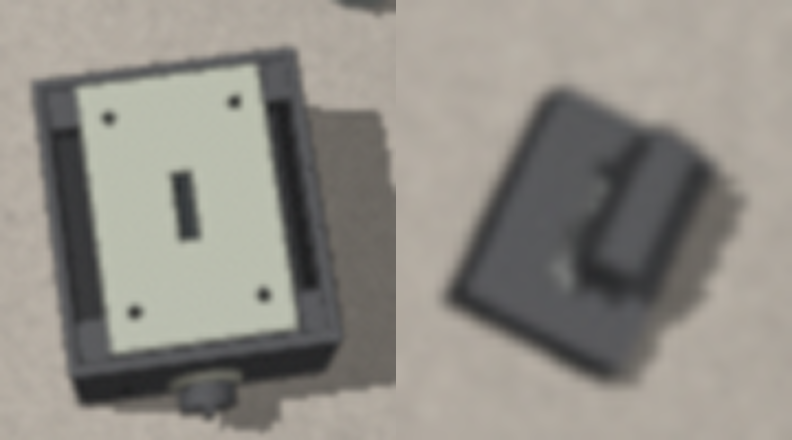

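View pics/crop1.png

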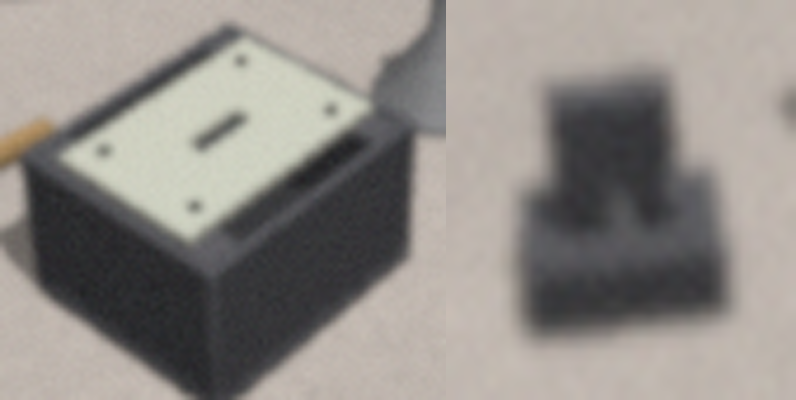

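Crop confirmed: dark-grey body, white lid with the slot at its middle (crop px 185,205), and the key's wing grip in its stand at (650,205). Next I'll cross-check with the scene camera and check clearances and IK.

```bash
cat >> h.py <<'E'
def q(deg):
    f=np.deg2rad((deg+90)/2); return np.array([np.cos(f),np.sin(f),0,0])
GO=env.grip_point_offset
def tcp(x,y,zgrip): return np.array([x,y,zgrip-GO])
E
python3 - <<'E'
from h import *
print(GO)
z=np.load("scene0.npz");p,d=z["p"],z["d"];W=cloud("scene",d)
g=p.mean(2)
print("exp slot px",proj("scene",[[.598,.040,.112]]),"key top px",proj("scene",[[.4825,-.2986,.072]]))
def onplane(n,uv,z):
    K,T=cam(n);C=np.linalg.inv(T)[:3,3];P=unproj(n,uv,np.ones(len(uv)));r=P-C;return C+r*((z-C[2])/r[:,2])[:,None]
w=np.clip(150-g,0,60);mm=np.zeros_like(g);mm[190:206,228:246]=1;w*=mm
v,u=np.nonzero(w);ww=w[v,u];S=onplane("scene",np.stack([u,v],1),.112);print("slot scene",(S*ww[:,None]).sum(0)/ww.sum())
m=(abs(W[...,2]-.112)<.006)&(p.min(2)>130);m[:165]=0;m[250:]=0;m[:,:190]=0;m[:,285:]=0
v,u=np.nonzero(m);S=onplane("scene",np.stack([u,v],1),.112);print("lid scene",cv2.minAreaRect((S[:,:2]*1000).astype(np.float32)))
k=(W[...,2]>.055)&(W[...,2]<.09);k[:135]=0;k[175:]=0;k[:,:180]=0;k[:,215:]=0
Q=W[k];print("key scene",Q.mean(0),cv2.minAreaRect((Q[:,:2]*1000).astype(np.float32)))
t=np.load("top0.npz");T=cloud("top",t["d"])
for n,A in(("scene",W),("top",T)):
  r=np.hypot(A[...,0]-.4825,A[...,1]+.2986);h=(A[...,2]>.09)&(A[...,2]<.3);print(n,"nearest tall to key",r[h].min(),A[h][r[h].argmin()])
j=env.current_joint_positions();print(j)
for P,a in((tcp(.4825,-.2986,.2),58),(tcp(.4825,-.2986,.059),58),(tcp(.598,.04,.2),94.4),(tcp(.598,.04,.145),94.4),(tcp(.598,.04,.145),4.4),(tcp(.598,.04,.145),184.4)):
  print(np.round(inverse_kinematics(P,q(a)),2))
E
```

```text
0.0187
exp slot px [[235.17499657 197.06538849]] key top px [[195.16822868 146.83790804]]
slot scene [0.59675777 0.04312614 0.112     ]
lid scene ((595.5418701171875, 40.2741813659668), (155.22349548339844, 108.29029846191406), 4.400594234466553)
key scene [ 0.48476484 -0.29186837  0.06534672] ((484.22186279296875, -292.46893310546875), (19.088584899902344, 43.01071548461914), 59.5236930847168)
scene nearest tall to key 0.0964841158050703 [ 0.3874248  -0.28217166  0.10727202]
top nearest tall to key 0.09650366680015905 [ 0.38664519 -0.28742799  0.10313524]
[ 1.05670631e+00  3.80682844e-01  1.29755416e+00  3.87829650e-05
  1.46359507e+00 -2.15296861e-01]
[-0.76  0.46  1.34 -0.    1.34 -1.78]
[-0.76  0.63  1.51 -0.    1.   -1.78]
[-0.13  0.51  1.25 -0.    1.38 -1.78]
[-0.13  0.56  1.33 -0.    1.25 -1.78]
[-0.13  0.56  1.33 -0.    1.25 -0.21]Traceback (most recent call last):
  File "<stdin>", line 19, in <module>
    return _wrapfunc(a, 'round', decimals=decimals, out=out)
    return _wrapit(obj, method, *args, **kwds)
    result = getattr(arr, method)(*args, **kwds)
TypeError: unsupported operand type(s) for *: 'NoneType' and 'float'
```

```bash
python3 - <<'E'
from h import *
kx,ky,a=.4828,-.2985,58.
t=np.load("top0.npz");T=cloud("top",t["d"]).reshape(-1,3);T=T[(T[:,2]>.09)&(T[:,2]<.3)]
r=T[:,:2]-[kx,ky];c,s=np.cos(np.deg2rad(a)),np.sin(np.deg2rad(a))
al=r@[c,s];ac=r@[s,-c];gap=np.maximum(abs(al)-.0935,abs(ac)-.0375);print("body gap",gap.min())
if gap.min()<.008: raise SystemExit
env.move_pose(tcp(kx,ky,.2),q(a))
print(env.current_t(),env.current_tool_pos(),np.round(env.current_force(),2))
print("stop",env.servo_line(tcp(kx,ky,.060),v=.1,max_force=8))
print(env.current_t(),env.current_tool_pos(),np.round(env.current_force(),2))
p,d=imaging.get_image("scene");cv2.imwrite("pics/s1.png",cv2.resize(p[110:190,150:250,::-1],(800,640)[:2] if 0 else (750,600),interpolation=cv2.INTER_CUBIC))
E
```

```text
body gap 0.04942737361215017
3.5083 [ 0.48311785 -0.2979186   0.18137263] [-0.2  0.3  0.5]
stop False
5.0583 [ 0.48302712 -0.29868464  0.04182258] [ 0.1  -0.39 -0.98]
```

View pics/s1.png

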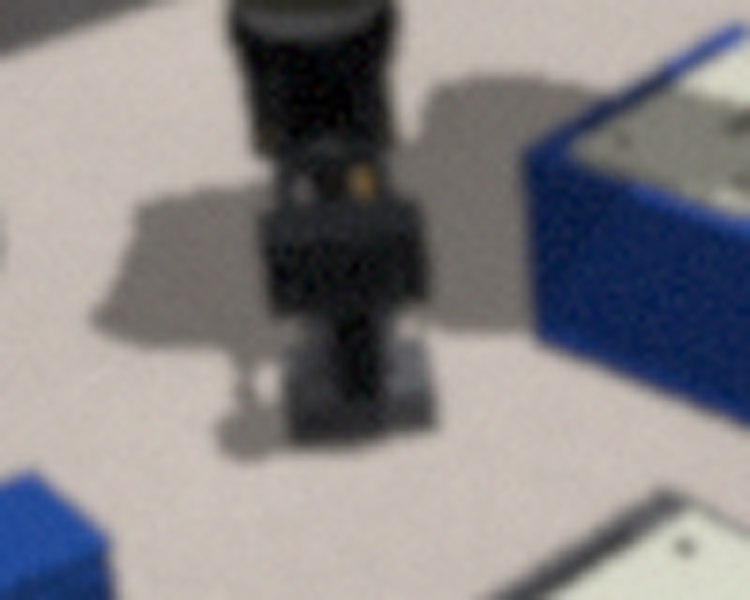

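The fingers straddle the wing grip (px 350,350), centred over the stand. Now I'll grip and lift.

```bash
python3 - <<'E'
from h import *
grab(25)
print(env.current_t(),env.current_opening(),np.round(env.current_force(),2))
t=env.current_tool_pos()
print(env.servo_line(np.array(t)+[0,0,.05],v=.06,max_force=10),np.round(env.current_force(),2),env.current_opening())
env.servo_line(np.array(t)+[0,0,.2],v=.15)
print(env.current_t(),env.current_tool_pos(),env.current_opening(),np.round(env.current_force(),2),np.round(env.current_wrist_torque(),3))
for n,P in(("scene",1),("top",1)):
    p,d=imaging.get_image(n);np.savez(n+"2.npz",p=p,d=d)
    u,v=proj(n,env.current_tool_pos())[0].astype(int);print(n,u,v)
    y0,x0=max(0,v-45),max(0,u-60);cv2.imwrite(f"pics/{n}2.png",cv2.resize(p[y0:y0+90,x0:x0+120,::-1],(800,600),interpolation=cv2.INTER_CUBIC))
E
```

```text
6.2167 0.01397338961971499 [ 0.52  0.26 -0.54]
False [ 0.28 -0.51 -0.23] 0.013551428002282316
8.35 [ 0.48254831 -0.29828087  0.2403655 ] 0.013635890351068686 [ 0.63  0.06 -1.  ] [ 0.009 -0.025  0.002]
scene 189 100
top 431 204
```

View pics/scene2.png

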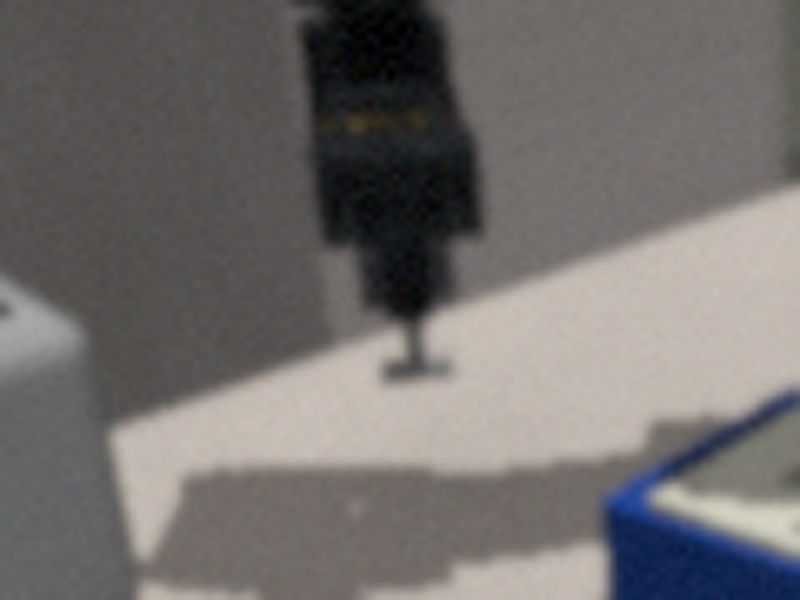

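View pics/top2.png

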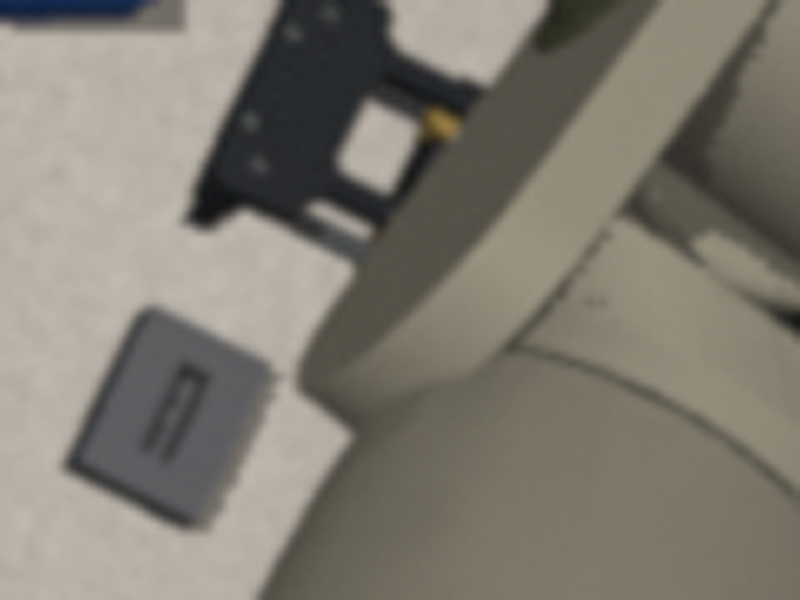

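The key hangs upright in the jaws (T-head at crop px 418,370) and the stand is empty. I'll check the T-head position against the expected one, then move above the lid.

```bash
python3 - <<'E'
from h import *
t=np.array(env.current_tool_pos());o=t+[0,0,GO-.054]
a=np.deg2rad(-32);X=np.array([np.cos(a),np.sin(a),0])*.017
print(proj("scene",[o+[0,0,.004],o+X+[0,0,.004],o-X+[0,0,.004]])," seen L/R", (129+382/6.667,55+370/6.667),(129+455/6.667,55+368/6.667))
sx,sy=.5978,.0408
env.move_pose(tcp(sx,sy,.235),q(94.4))
print(env.current_t(),env.current_tool_pos(),np.round(env.current_force(),2))
env.servo_line(tcp(sx,sy,.119+.054),v=.1,max_force=10)
print(env.current_t(),env.current_tool_pos(),np.round(env.current_force(),2))
for n in("scene","top"):
    p,d=imaging.get_image(n);np.savez(n+"3.npz",p=p,d=d)
    u,v=proj(n,env.current_tool_pos())[0].astype(int);print(n,u,v)
    y0,x0=max(0,v-30),max(0,u-40);cv2.imwrite(f"pics/{n}3.png",cv2.resize(p[y0:y0+60,x0:x0+80,::-1],(800,600),interpolation=cv2.INTER_CUBIC))
o=tcp(sx,sy,.173)+[0,0,GO-.054];a=np.deg2rad(4.4);X=np.array([np.cos(a),np.sin(a),0])*.017
print("pred",proj("scene",[o,o+X,o-X]),"slot",proj("scene",[[sx,sy,.112]]))
E
```

```text
[[190.57652561 109.6752018 ]
 [185.18796465 110.17163099]
 [195.93779627 109.18128677]]  seen L/R (186.29713514324283, 110.49722513874306) (197.24658767061646, 110.1972401379931)
9.8 [0.59788297 0.03969781 0.21635535] [-0.58 -0.46 -0.2 ]
10.5667 [0.59813858 0.04055267 0.15491192] [ 0.05  0.31 -1.35]
scene 234 184
top 261 171
pred [[235.33687061 195.09083896]
 [230.77275281 198.17852104]
 [239.80167436 192.07034406]] slot [[235.43425569 197.16900239]]
```

```bash
sleep 0.1
```

```text
(no output)
```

View pics/scene3.png

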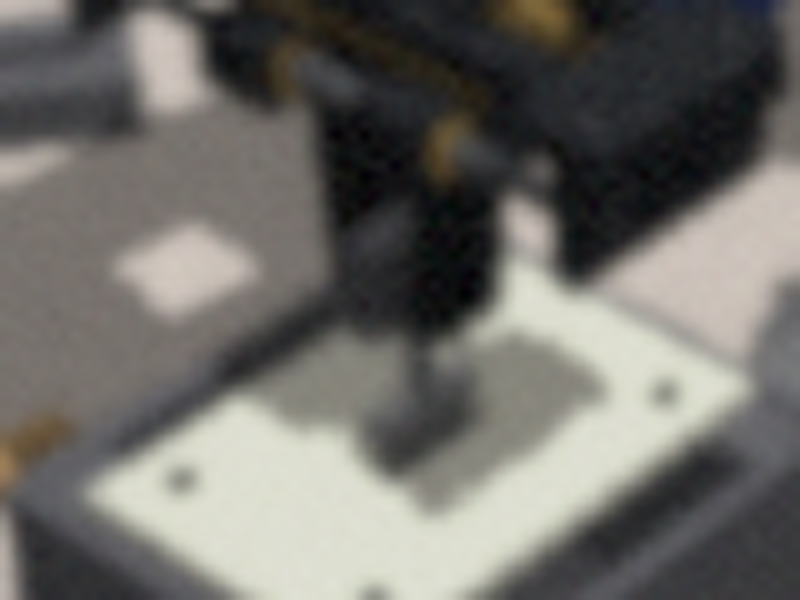

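View pics/top3.png

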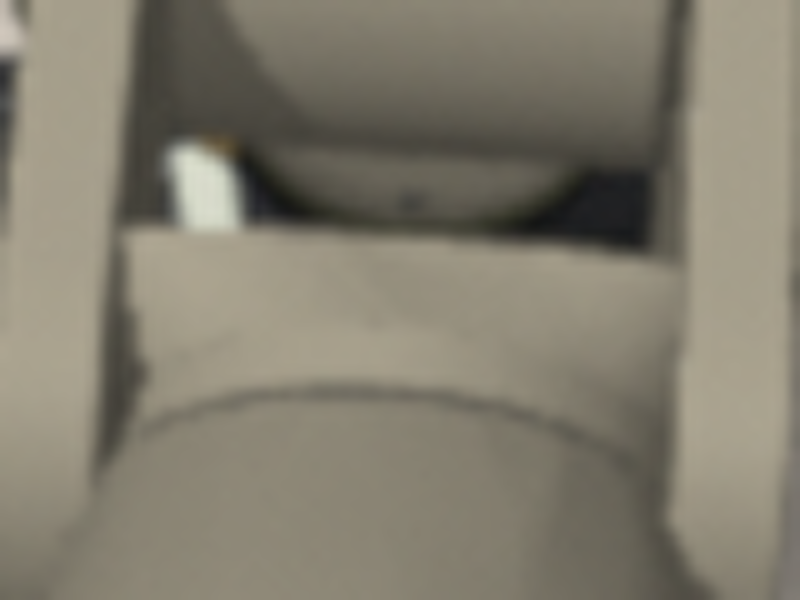

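The T-head (crop px 418,418) sits over the slot, aligned with it and just above the lid. I'll feel downwards with a low force limit and search in small steps if it lands on the lid.

```bash
python3 - <<'E'
from h import *
grab(40)
sx,sy=.5978,.0408;a=np.deg2rad(4.4);X=np.array([np.cos(a),np.sin(a)]);Y=np.array([-X[1],X[0]])
for dx,dy in[(0,0),(0,1.5),(0,-1.5),(2.,0),(-2.,0),(0,3),(0,-3)]:
    P=np.array([sx,sy])+X*dx/1e3+Y*dy/1e3
    env.servo_line(tcp(*P,.1165+.054),v=.05)
    f0=np.array(env.current_force())
    s=env.servo_line(tcp(*P,.107+.054),v=.02,max_force=5)
    t=env.current_tool_pos();print(dx,dy,s,"origin z",round(t[2]+GO-.054,4),t[:2],np.round(env.current_force()-f0,1),round(env.current_t(),2))
    if t[2]+GO-.054<.1085: break
print(env.current_opening(),np.round(env.current_wrist_torque(),2))
E
```

```text
0 0 False origin z 0.107 [0.59783151 0.04078416] [1.5 0.5 1.1] 11.76
0.013898147557398197 [-0.01  0.04 -0.01]
```

```bash
python3 - <<'E'
from h import *
sx,sy=.5978,.0408
f0=np.array(env.current_force())
for z in(.103,.098,.094,.0905):
    s=env.servo_line(tcp(sx,sy,z+.054),v=.03,max_force=14)
    t=env.current_tool_pos();print(s,round(t[2]+GO-.054,4),t[:2],np.round(env.current_force(),1),np.round(env.current_wrist_torque(),2),round(env.current_t(),2))
    if s: break
print(env.current_opening())
p,d=imaging.get_image("scene");u,v=234,188;cv2.imwrite("pics/s4.png",cv2.resize(p[v-30:v+30,u-40:u+40,::-1],(800,600),interpolation=cv2.INTER_CUBIC))
E
```

```text
False 0.1035 [0.5981494  0.04075639] [-0.   0.5  3.7] [ 0.08 -0.06  0.08] 12.04
False 0.0986 [0.59817032 0.04077343] [ 0.8 -0.4  7.1] [ 0.09  0.02 -0.04] 12.36
False 0.0948 [0.59822058 0.04072765] [-0.7  0.2  8.4] [ 0.1   0.17 -0.01] 12.64
False 0.0916 [0.5982411  0.04075096] [ 0.1 -0.8  9.2] [0.14 0.32 0.05] 12.91
0.013377061346468147
```

View pics/s4.png

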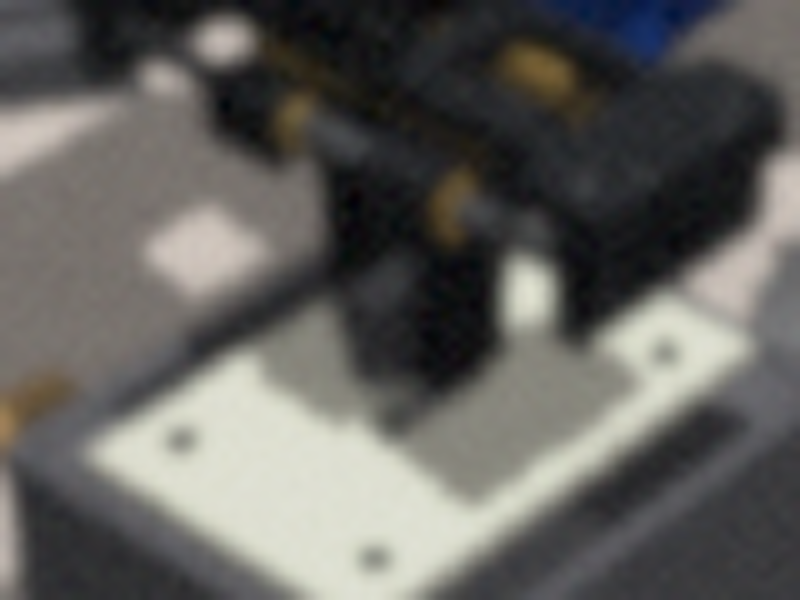

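The T-head is through the slot and pressing on the pan, and the force follows the spring curve. I'll go slightly deeper and turn in steps while watching the force.

```bash
python3 - <<'E'
from h import *
sx,sy=.598,.0408
s=env.servo_line(tcp(sx,sy,.0883+.054),v=.03,max_force=14)
t=env.current_tool_pos();print(s,round(t[2]+GO-.054,4),np.round(env.current_force(),1))
for ang in (84.4,74.4,59.4,44.4,29.4,14.4,4.4):
    s=env.servo_line(tcp(sx,sy,.0883+.054),rot=q(ang),v=.03,max_force=14)
    t=env.current_tool_pos();r=env.current_tcp_rot();a=2*np.rad2deg(np.arctan2(r[1],r[0]))-90
    print(s,round(a,1),round(t[2]+GO-.054,4),t[:2],np.round(env.current_force(),1),np.round(env.current_wrist_torque(),2),round(env.current_t(),2))
    if s: break
print(env.current_opening())
E
```

```text
False 0.0895 [-1.1  0.1 11. ]
False 84.4 0.0897 [0.59865359 0.04068132] [-0.8  0.1 10.3] [ 0.    0.2  -0.09] 13.53
False 74.4 0.0898 [0.59880246 0.04065073] [-0.5 -0.1 11. ] [-0.    0.12 -0.08] 13.86
False 59.4 0.0898 [0.59884831 0.04065745] [ 0.1 -0.2 10.6] [-0.02  0.06 -0.09] 14.27
False 44.4 0.0898 [0.59885702 0.04065316] [-0.4  0.1  9.7] [-0.11  0.07 -0.08] 14.68
False 29.4 0.0898 [0.59886204 0.0406636 ] [-0.3 -0.3 10. ] [-0.05  0.07 -0.11] 15.08
False 14.4 0.0898 [0.59888722 0.04066905] [-0.3  0.1  9.5] [-0.13  0.05 -0.07] 15.49
False 4.4 0.0898 [0.59889174 0.04063047] [-0.   0.4 10. ] [-0.05  0.05 -0.06] 15.82
0.013882325236089055
```

```bash
python3 - <<'E'
from h import *
sx,sy=.598,.0408
for z in(.0915,.0935,.0955,.097):
    s=env.servo_line(tcp(sx,sy,z-.001+.054),v=.02,max_force=12)
    t=env.current_tool_pos()
    print(s,round(t[2]+GO-.054,4),t[:2],np.round(env.current_force(),1),np.round(env.current_wrist_torque(),2),round(env.current_t(),2),env.current_opening())
E
```

```text
False 0.0919 [0.59886081 0.04064348] [ 0.  -0.8  8.7] [-0.02 -0.   -0.12] 16.07 0.013711716644303684
False 0.0938 [0.59886964 0.04064647] [ 0.4 -0.4  8.3] [-0.08 -0.05 -0.18] 16.32 0.013414463952428611
False 0.0957 [0.59884171 0.04062237] [ 0.7 -0.8  6.9] [-0.11 -0.1  -0.08] 16.57 0.013487765271940946
False 0.0971 [0.59883618 0.04064229] [ 1.6 -0.2  6.9] [-0.1  -0.17 -0.05] 16.82 0.013596281532230995
```

The force still follows the spring above the rib height, so the head is in the cross groove. I'll ease up to the stop, release and retreat.

```bash
python3 - <<'E'
from h import *
sx,sy=.5985,.0407
s=env.servo_line(tcp(sx,sy,.0985+.054),v=.02,max_force=6)
t=env.current_tool_pos();print(s,round(t[2]+GO-.054,4),t[:2],np.round(env.current_force(),1))
grab(8);env.sleep(.3);print(np.round(env.current_force(),1),env.current_tool_pos())
let_go();env.sleep(.3)
print(np.round(env.current_force(),1),env.current_t(),env.current_opening())
t=np.array(env.current_tool_pos())
print(env.servo_line(t+[0,0,.06],v=.06,max_force=6),env.servo_line(t+[0,0,.15],v=.15,max_force=8))
j=np.array(env.current_joint_positions());j[0]+=0.8;env.move_joints(j)
print(env.current_t())
for n in("scene","top"):
    p,d=imaging.get_image(n);np.savez(n+"5.npz",p=p,d=d);cv2.imwrite(f"pics/{n}5.png",cv2.resize(p[...,::-1],(800,600)))
    u,v=proj(n,[.598,.04,.13])[0].astype(int)
    cv2.imwrite(f"pics/{n}5c.png",cv2.resize(p[v-30:v+30,u-40:u+40,::-1],(800,600),interpolation=cv2.INTER_CUBIC))
W=cloud("top",d);m=(W[...,2]>.14)&(W[...,2]<.185)&(np.hypot(W[...,0]-.598,W[...,1]-.04)<.045)
Q=W[m];print("key top z",np.percentile(Q[:,2],[10,50,90]),cv2.minAreaRect((Q[:,:2]*1000).astype(np.float32)))
E
```

```text
True 0.098 [0.59885744 0.04063265] [ 1.9 -0.1  1.7]
[ 0.6 -0.2  2.1] [0.59863577 0.04060839 0.13322654]
[ 0.6 -0.8 -0.5] 19.0083 0.08823385888739382
False False
22.6167
key top z [0.14787975 0.16301385 0.16529955] ((599.5365600585938, 39.80353546142578), (14.410073280334473, 42.80318832397461), 4.273007392883301)
```

View pics/scene5c.png

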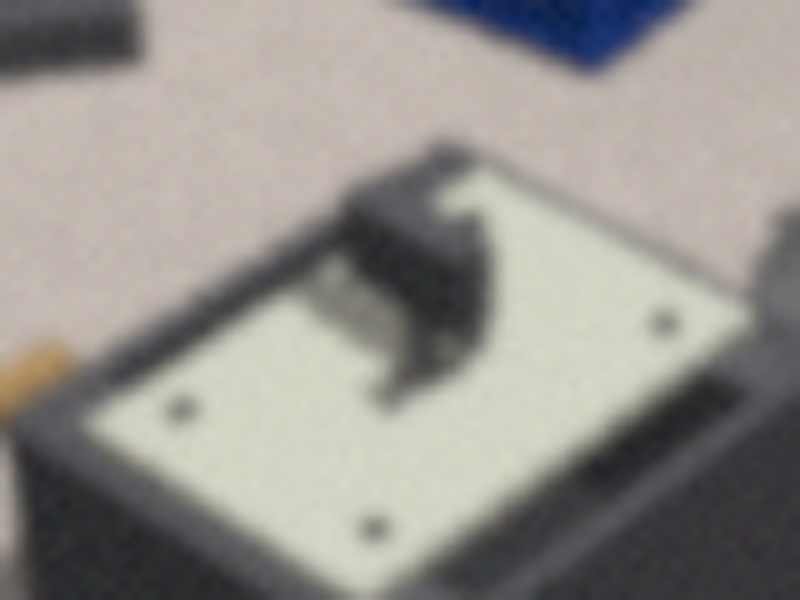

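View pics/top5.png

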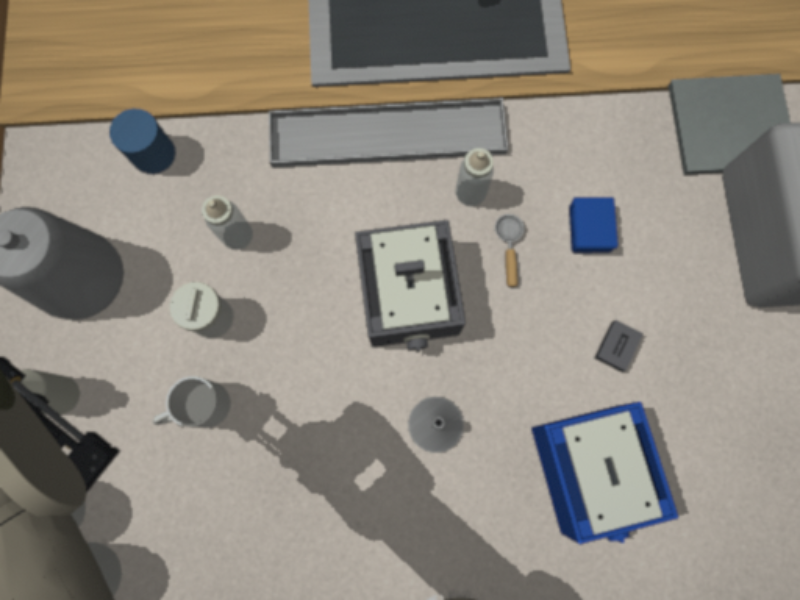

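The key stands upright across the lid (top px 408,268). Its top is at about 0.164 m, matching the locked height of 98 + 66 mm, and the bystanders have not moved.

```bash
python3 - <<'E'
from h import *
print(np.round(env.current_force(),1),env.current_tool_pos(),np.abs(np.array(env.current_dq())).max())
env.finish_job();print(env.current_t())
E
```

```text
[-0.3  0.2 -0.1] [0.38848141 0.45687428 0.28202817] 0.0023755775908472264
the job is handed in; nothing more can be done
the job is handed in; nothing more can be done
```

The key is locked upright in the grey warmer's lid, and I handed the job in at about 23 s on the robot's clock.

- **Key:** I lifted it straight out of its stand. The T-head went into the slot on the first try, because the lid had barely slid.
- **Press and turn:** I pushed down to about 90 mm with at most 11 N, turned it 90° and let it up. Above the rib height the force still followed the spring. It stopped at 98 mm, so the head was in the cross groove. I then let go and moved the arm away.
- **Last checks:** The pictures show the key upright and crosswise, aligned to the warmer within about 0.2°. Its top is at about 163–165 mm, where 164 mm is expected. The tool read about 0 N and the arm was still. In the top view the bystanders and the blue look-alike were where they had been.
- **Disagreements:** The two cameras differed by about 3 mm on the slot and 2–6 mm on the key, with the scene camera seeing mostly the visible sides. The arm also gave way by about 1 mm under load. Neither caused trouble.

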